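Lock the run-in pin with its spring cotter

TASK

On the blue bearing fixture, push the bearing's cross pin fully home by its head, then take the spring cotter with the orange ring from its stand and push its straight leg down through the pin's cross hole until the spring arm has snapped under the pin and the orange collar sits on the pin. The pin may be rolled so that the hole leans to either side, so feel for it, lean the cotter with it, and never force it: a push of about 20 N is the most the cotter should get. Leave the tally counter, brush, marker and grease tin where they are.

Things in the scene. Friction and masses are not known exactly. Their poses are not given: they have to be found in the camera images.
- fixture: blue bearing fixture fixed to the bench, base 86 x 106 x 12 mm, a bearing upright between two cheeks (its top 76 mm up). Origin on the bench under the bearing. The pin's axis is level along the fixture's y, 45 mm up. At +y the pin's head (30 mm dia) has its outer face 43 mm from the origin when home. At -y a 32 mm dia boss ends 55 mm from the origin; the 20 mm dia pin comes out of it.
- pin (a joint): slide of the cross pin (m): 0 fully home against a hard stop, 0.014 to 0.028 at the start; grows as the pin is drawn out to the fixture's +y (the head's face moves out as much). It drags with about 4 N and stays where it is left.
- pin_hole (a point): middle of the pin's 7.2 mm square through hole, on the pin's axis; pin home: at y = -65 mm, 45 mm up in the fixture's frame. Its mouth is 10 mm from here, but the pin is rolled by an unmeasured angle up to 0.42 rad either way, so the hole leans towards the fixture's +x or -x with its mouth up to 4.1 mm off to that side. It stays as rolled (0.09 N m to turn it): tilt the cotter about the pin to suit.
- spring_clip: spring cotter, 83 mm tall, 42 g, upright. Origin at the tip of the straight leg (6 mm dia, 0.8 mm chamfer), z up the leg, spring arm at +x, out to 19 mm. 32 mm of free leg, then an orange collar 14 mm dia and the ring. In the hole its y must lie along the pin, either way. From 10 mm before home the arm rides over the pin (some 3 to 10 N of push), then snaps under; home, the collar stands on the pin.
- clip_ring (a point): centre of the cotter's orange ring (30 mm outer dia), 68 mm above the leg's tip; grip it here across its two flat faces, 10 mm apart along the cotter's y.
- clip_seat (a point): point on the leg's axis 22 mm above its tip; it lies at the middle of the cross hole (point pin_hole) when the cotter is home.
- clip_arm (a joint): spring hinge of the cotter's arm (rad), 4 N m/rad: near 0 relaxed, about 0.07 to 0.1 while the arm's crook rides over the pin, near 0 again when it has snapped under it.
- clip_stand: aluminium stand, fixed, 70 x 96 x 40 mm on a dark foot 84 x 110 mm, three slots. Origin on the bench under its middle. The cotter stands in the middle slot, leg over the origin, axes parallel to the stand's, collar on the stand's top 40 mm up: leg tip 8 mm and ring centre 76 mm over the bench. Lift it 35 mm to clear.
- tally_counter: white hand tally counter, 91 x 47 x 26 mm, bystander
- brush: wooden brush, 199 x 36 x 12 mm, bystander lying near the bench's front edge
- marker: black marker with a white band, 125 x 18 x 20 mm, bystander lying near the bench's front edge
- grease_tin: round yellow tin with a metal lid, 63 mm dia, 43 mm tall, bystander to the right of the stand

How it is judged (in metres and radians):
On the way:
1. the pin is pushed home (value of joint pin below 0.002 m), for 0.2 s.
At the end, for the whole second after the job is handed in: the pin is home (within 3 mm), the cotter's leg is down through the cross hole with its seat point within 2.5 mm of the hole's middle, square to the pin within 0.2 rad and ring up (it may lean with the rolled pin, up to 0.8 rad), its arm relaxed under the pin (below 0.04 rad), at rest (value of joint pin below 0.003 m and distance between clip_seat and pin_hole below 0.0025 m and angle between spring_clip's own z axis and vertical below 0.8 rad and angle between the y axis of spring_clip and the y axis of fixture, either way round below 0.2 rad and value of joint clip_arm below 0.04 rad and linear speed of spring_clip below 0.02 m/s); the robot touches nothing.
It fails at once if the cotter is forced against the fixture or its pin (all their contacts together, its own spring's squeeze included, over 35 N; an unforced snap makes up to about 25) (contact force between spring_clip and fixture above 35 N).
It fails at once if a bystander is moved more than 20 mm (distance of any of tally_counter, brush, marker, grease_tin from where it was at the start of the episode above 0.02 m).
It also fails if it takes over 67 s, if anything falls off the work surface, if the arm or the gripper's body presses on something with over 40 N, if the wrist force passes 120 N, or if a joint passes its speed limit or range.

ROBOT

A 7-joint arm with a two-finger parallel gripper is mounted at the origin on a cart in front of the work surface, level with it; the furniture and walls round the work are solid. World frame = base frame: x ahead of the robot, y to its left, z up, the work surface at z = 0. Lengths are in m, angles in degrees, forces in N, time in s.
With the tool pointing down it reaches from about 0.4 to 0.875 m from the base axis. Payload 6.5 kg.
Tool frame: the origin (TCP) lies midway between the tips of the shut fingers; the grasp point (between the pads) lies tcp_to_grasp behind it (tcp_to_grasp is the distance from the TCP to the grasp point, in m); z points along the fingers, y is the line along which they close (so a half turn about z gives the same grasp; the last joint's range is limited). The gripper opens to 88 mm and grips with 3 to 60 N. Pads are 18 mm wide; open, the fingers measure 123 mm over their backs; the gripper's body (75 mm by 187 mm) begins 45 mm behind the grasp point.
Start: joints at [-42.353, 30.733, -0.252, 88.115, 0.149, 61.152, -4.079], TCP at [0.508, 0.405, 0.239] pointing down, gripper open.
Joint ranges: [-154.64, 154.64], [-21.42, 123.67], [-72.66, 72.17], [13.99, 137.28], [-74.86, 254.86], [10.95, 109.41], [-158.01, 158.01]. Speed limits (degrees/s): [136.94, 136.94, 180, 180, 180, 180, 180].

INTERFACE

Orientations are given as a 3x3 rotation matrix whose columns are the frame's x, y, z axes.
In Python, from rig import * gives the robot as it stands. Calls block until the motion is done:
- reach(position, orientation): joint-space move of the TCP to a pose.
- move_linear(position, frame=None, speed=0.15, stop_force=None): straight line of the TCP; frame=None keeps the orientation; speed is the mean speed in m/s. With stop_force (N) it stops when the force on the tool has changed by that much, and returns True; else False.
- movej(angles): joint-space move.
- ungrasp() and close_gripper(strength=None): open the fingers fully, or close them until they stop; strength is the grip in N (None keeps the last).
- sleep(seconds).
- ik(position, orientation): joint angles nearest the present ones, or None.
- sense(): the state.
- snapshot(name): name is "scene" or "side" or "wrist"; returns a dict with "frame" (384x512x3 uint8, red, green, blue), "vertical_fov" (degrees; the focal length in pixels is half the picture's height over the tangent of half this angle, whatever the lens; pixels are square), "cx", "cy" (the principal point, pixels), "rvec" (rotation vector, rad) and "tvec" (3), from world to camera coordinates, as OpenCV has them; the wrist camera has in their place "mount" (4x4, takes a point from camera to tool coordinates, whose origin is the TCP and whose axes are the flange's). Camera axes: x right, y down, z forward; pixel columns grow to the right and rows downward; lengths in m; the calibration is good to about 2 mm. A picture is of the moment at which its call begins: read the wrist's pose just before it. There is no depth.
A pose or a line that the arm cannot do raises Unreachable and nothing moves.
- job_done(): hands the job in; it is judged then, once.
Trained networks look in the newest picture that a camera, given by its name, has taken for a name from the list of things; names that differ only in an ending like _2 or _b are one class to them, and where a whole thing is asked for, a point or a joint stands for the part that bears it (a point fixed in the world has none). Each returns a list of dicts, best first, with "confidence" (0 to 1); they miss things now and then, are a little off and sometimes report something else, mostly with a low value. They report only what shows in the picture. A call takes as long as a camera call.
- look_for(label, camera): "xyz" ([x, y, z] in m, in the coordinates of the camera as it stood for that picture, good to about 4 mm: the middle of the surface that is visible of it).
- place_of(label, camera): "xyz" ([x, y, z] in m, in the coordinates of the camera as it stood for that picture, good to about 4 mm: a listed point, or the origin of a listed thing).
The state is a dict: "t": time; "joint_pos": joint angles; "qd": joint speeds; "joint_torque": joint torques, N m; "eef_pos": TCP position; "eef_rot": TCP orientation; "contact_force": force on the tool from outside, world axes, zero at the start; "ft_torque": the same for the moment, N m; "finger_gap": opening from 0.0 (shut) to 1.0 (fully open); "grasp_force": force on a finger pad.
Only numpy, scipy, OpenCV 4.12 (cv2) and the standard library are available. Lean on these libraries where they do the work, as an engineer would, in place of code of your own. Each camera call takes 0.05 s, during which the arm holds its last target. There are 200 camera calls.

## Working session

There is one attempt and no reset: what is moved stays moved. The work goes in short steps, each a Python script; the robot and the scene stay as the last script left them, time stands still between calls to the robot, and variables do not carry over. Pictures are saved under pics/ and viewed, at most 13 in all, crops included, and the job is handed in when it is done.

```bash
mkdir -p pics; cat > h.py <<'E'
from rig import *
import numpy as np, cv2
def w(cam,label,f=place_of,snap=True):
    s=sense()
    if snap: d=snapshot(cam)
    else: d=D[cam]
    out=[]
    for r in f(label,cam)[:2]:
        p=np.array(r["xyz"])
        if cam=="wrist":
            q=d["mount"]@np.append(p,1); p=np.array(s["eef_rot"])@q[:3]+s["eef_pos"]
        else:
            R=cv2.Rodrigues(np.array(d["rvec"]))[0]; p=R.T@(p-np.array(d["tvec"]).ravel())
        out.append((np.round(p,4).tolist(),round(r["confidence"],2)))
    return out
E
python3 - <<'E'
from h import *
D.update({}) if 'D' in globals() else None
import h; h.D={}
s=sense(); print({k:np.round(v,3).tolist() for k,v in s.items()}, tcp_to_grasp)
for c in("scene","side"):
    d=snapshot(c); h.D[c]=d; cv2.imwrite(f"pics/{c}0.png",d["frame"][:,:,::-1])
    for l in("fixture","pin","pin_hole","clip_ring","spring_clip","clip_stand","tally_counter","grease_tin","brush","marker"):
        print(c,l,w(c,l,snap=False),w(c,l,look_for,snap=False) if l in("fixture","pin","clip_stand") else "")
a=cv2.imread("pics/scene0.png");b=cv2.imread("pics/side0.png")
print(d["cx"],d["cy"],d["vertical_fov"])
E
```

```text
{'t': 0.0, 'joint_pos': [-42.354, 30.779, -0.251, 88.168, 0.149, 61.15, -4.079], 'qd': [-0.089, -0.011, 0.001, 0.134, 0.014, -0.042, -0.017], 'joint_torque': [0.001, -57.1, 0.991, -25.16, -0.056, 0.018, 0.0], 'eef_pos': [0.508, 0.405, 0.238], 'eef_rot': [[-0.623, 0.782, -0.001], [0.782, 0.623, -0.001], [-0.0, -0.002, -1.0]], 'contact_force': [-0.836, 0.831, 0.83], 'ft_torque': [0.017, -0.013, -0.02], 'grasp_force': 0.0, 'finger_gap': 1.006} 0.0187
scene fixture [([0.5336, 0.1056, 0.0003], 0.95)] [([0.4845, -0.2318, 0.072], 0.64), ([0.5186, 0.0937, 0.0334], 0.6)]Traceback (most recent call last):
  File "<stdin>", line 8, in <module>
  File "h.py", line 8, in w
    for r in f(label,cam)[:2]:
             ~^^^^^^^^^^^
ValueError: it knows: brush, clip_ring, clip_seat, clip_stand, fixture, grease_tin, marker, pin_hole, spring_clip, tally_counter
```

View pics/scene0.png

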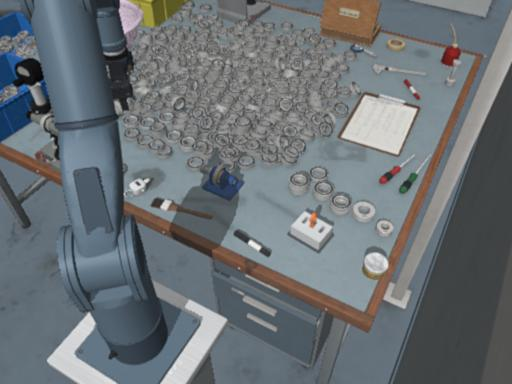

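The scene view shows the blue fixture at about (222,182), the stand with the orange ring at (312,228), the tin at (375,264), the brush at (182,208), the marker at (252,243) and the counter at (138,186).

```bash
python3 - <<'E'
from h import *
import h; h.D={}
for c in("scene","side"):
    d=snapshot(c); h.D[c]=d; cv2.imwrite(f"pics/{c}0.png",d["frame"][:,:,::-1])
    for l in("fixture","pin_hole","clip_ring","spring_clip","clip_stand","clip_seat","tally_counter","grease_tin","brush","marker"):
        print(c,l,w(c,l,snap=False))
d=snapshot("wrist");print(np.round(d["mount"],3).tolist(),d["vertical_fov"],d["cx"],d["cy"])
E
```

```text
scene fixture [([0.5322, 0.1061, 0.0017], 0.97)]
scene pin_hole [([0.4634, -0.4269, -0.0046], 0.62)]
scene clip_ring [([0.4925, -0.2281, 0.0743], 0.66), ([0.4868, -0.2271, 0.0095], 0.48)]
scene spring_clip [([0.4865, -0.2279, 0.0111], 0.47)]
scene clip_stand [([0.4906, -0.2315, -0.0055], 0.62)]
scene clip_seat [([0.4615, -0.4263, -0.0034], 0.75), ([0.4848, -0.2276, 0.0307], 0.48)]
scene tally_counter [([0.3862, 0.3215, -0.0002], 0.55)]
scene grease_tin [([0.459, -0.4298, -0.0026], 0.6), ([0.5304, 0.1052, 0.0], 0.18)]
scene brush [([0.3857, 0.1502, -0.003], 0.86), ([0.4624, -0.4311, -0.002], 0.61)]
scene marker [([0.378, -0.0951, -0.0001], 0.66)]
side fixture [([0.5285, 0.1043, -0.0026], 0.89)]
side pin_hole []
side clip_ring [([0.4909, -0.2342, 0.0748], 0.59)]
side spring_clip [([0.4854, -0.2279, 0.0072], 0.61)]
side clip_stand [([0.4872, -0.2313, 0.0001], 0.88)]
side clip_seat [([0.4834, -0.2323, 0.0279], 0.54)]
side tally_counter [([0.3857, 0.3135, -0.0009], 0.86)]
side grease_tin [([0.4591, -0.4294, -0.0011], 0.71)]
side brush [([0.3806, 0.1553, -0.0019], 0.52)]
side marker [([0.3762, -0.0995, 0.0047], 0.48)]
[[-0.001, -0.95, -0.311, 0.081], [1.0, -0.001, -0.0, 0.001], [0.0, -0.311, 0.95, -0.146], [0.0, 0.0, 0.0, 1.0]] 68.21331229996689 260.0646249755599 190.44142871147858
```

View pics/side0.png

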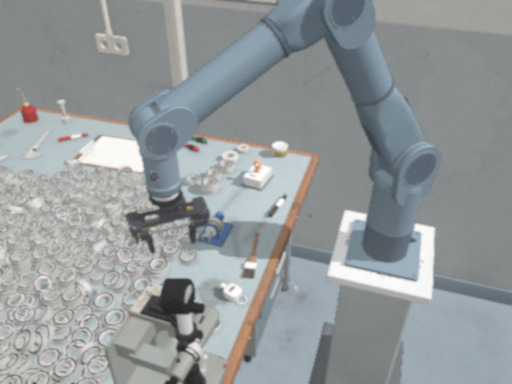

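The side view shows the fixture at (213,230) and the stand at (258,177). Next I'll look at both from above with the wrist camera.

```bash
cat >> h.py <<'E'
def Rz(yaw):  # tool down, tool x at angle yaw
    c,s=np.cos(yaw),np.sin(yaw); return np.array([[c,s,0],[s,-c,0],[0,0,-1.]])
E
python3 - <<'E'
from h import *
import h; h.D={}
for n,(x,y) in {"fix":(0.53,0.09),"st":(0.487,-0.231)}.items():
    best=None
    for yaw in np.radians(np.arange(0,360,45)):
        R=Rz(yaw); p=np.array([x,y,0.22])+R[:,0]*0.02
        q=ik(p,R)
        if q is not None:
            c=np.abs(np.array(q)-sense()["joint_pos"]).max()
            if best is None or c<best[0]: best=(c,p,R,yaw)
    print(n,best[0],best[3]); reach(best[1],best[2]); sleep(0.3)
    s=sense(); d=snapshot("wrist"); h.D["wrist"]=d
    cv2.imwrite(f"pics/w{n}.png",d["frame"][:,:,::-1]); np.savez(f"w{n}.npz",R=s["eef_rot"],p=s["eef_pos"])
    for l in("fixture","pin_hole","clip_ring","spring_clip","clip_stand","clip_seat"):
        print(l,w("wrist",l,snap=False))
print(sense()["t"])
E
```

```text
fix 18.224532647288285 1.5707963267948966
fixture [([0.5304, 0.1081, 0.0016], 0.63)]
pin_hole []
clip_ring []
spring_clip []
clip_stand [([0.4892, -0.2299, -0.0035], 0.86)]
clip_seat []
st 22.86368332915522 0.7853981633974483
fixture [([0.4892, -0.2318, 0.0076], 0.15)]
pin_hole []
clip_ring [([0.4932, -0.2298, 0.0797], 0.81)]
spring_clip [([0.4894, -0.2301, 0.0084], 0.57)]
clip_stand [([0.487, -0.2264, -0.0023], 0.64)]
clip_seat [([0.4928, -0.2294, 0.0329], 0.94)]
4.9833
```

View pics/wfix.png

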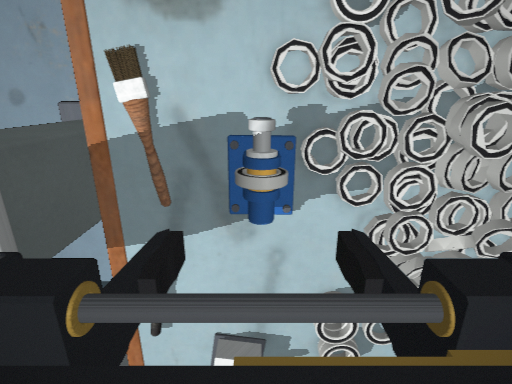

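View pics/wst.png

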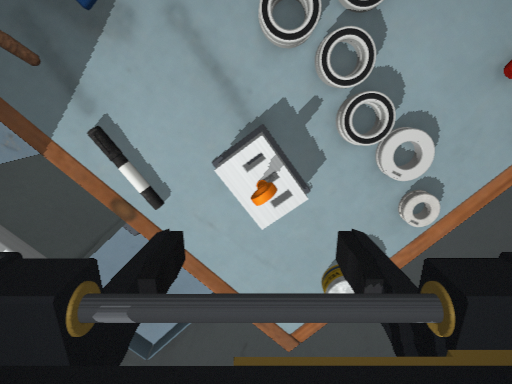

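Wrist view 1: the fixture is almost axis-aligned. Its head is at (261,125), on the world +y side, and the boss end is at (261,220). Wrist view 2: the stand is at (262,178), rotated in the image, with its slot row running along (43,68) and the ring at (263,191).

```bash
cat >> h.py <<'E'
FOC=192/np.tan(np.radians(68.21331229996689/2)); CX,CY=260.065,190.441
def ray2plane(px,p,R,M,z):
    px=np.atleast_2d(px).astype(float)
    d=np.c_[(px[:,0]-CX)/FOC,(px[:,1]-CY)/FOC,np.ones(len(px))]
    Rc=R@M[:3,:3]; c=p+R@M[:3,3]; D=d@Rc.T
    return c+D*((z-c[2])/D[:,2])[:,None]
E
python3 - <<'E'
from h import *
M=np.array(snapshot("wrist")["mount"]); np.save("M.npy",M)
a=cv2.imread("pics/wfix.png").astype(int); f=np.load("wfix.npz")
m=((a[:,:,0]>a[:,:,2]+50)&(a[:,:,0]>a[:,:,1]+25)); m[235:]=0; m[:,:200]=0; m[:,330:]=0
m=cv2.morphologyEx(m.astype(np.uint8),cv2.MORPH_OPEN,np.ones((3,3)))
ys,xs=np.nonzero(m); print(xs.min(),xs.max(),ys.min(),ys.max())
L=[];Rr=[]
for r in range(140,212):
    x=np.nonzero(m[r])[0]; L.append((x.min()-.5,r)); Rr.append((x.max()+.5,r))
l=ray2plane(L,f["p"],f["R"],M,.012); r=ray2plane(Rr,f["p"],f["R"],M,.012)
for e in(l,r):
    k=np.polyfit(e[:,1],e[:,0],1); print("edge",np.degrees(k[0]),np.polyval(k,0.105))
for cc in (235,288):
    y=np.nonzero(m[:,cc])[0]; print(ray2plane([(cc,y.min()-.5),(cc,y.max()+.5)],f["p"],f["R"],M,.012)[:,:2])
print("head",ray2plane([(261,118)],f["p"],f["R"],M,.052))
a=cv2.imread("pics/wst.png").astype(int); f=np.load("wst.npz")
m=(a.min(2)>175).astype(np.uint8); m[:110]=0;m[235:]=0;m[:,:205]=0;m[:,320:]=0
pts=np.argwhere(m)[:,::-1]; w3=ray2plane(pts,f["p"],f["R"],M,.04)
print(len(pts),cv2.minAreaRect((w3[:,:2]*1000).astype(np.float32)))
o=((a[:,:,2]>150)&(a[:,:,0]<80)&(a[:,:,1]<160)); o[235:]=0;o[:110]=0
p3=ray2plane(np.argwhere(o)[:,::-1],f["p"],f["R"],M,.08)
print("ring",p3.mean(0),cv2.minAreaRect((p3[:,:2]*1000).astype(np.float32)))
E
```

```text
228 295 135 224
edge -0.8007557427865526 0.49099871196794337
edge 0.2679352649519168 0.5720057751343153
[[0.49924109 0.14945747]
 [0.49682277 0.05854844]]
[[0.56463859 0.14829839]
 [0.56796974 0.04275061]]
head [[0.53114563 0.17189737 0.052     ]]
3352 ((490.38690185546875, -229.83424377441406), (95.95879364013672, 70.1333236694336), 81.26873016357422)
ring [ 0.51208042 -0.25876024  0.08      ] ((549.042236328125, -312.7732849121094), (27.62448501586914, 221.9065704345703), 33.43783950805664)
```

```bash
python3 - <<'E'
from h import *
R=Rz(np.pi/2)
close_gripper(20)
reach([0.5315,0.215,0.15],R)
move_linear([0.5315,0.215,0.036],R,speed=0.1)
print(sense()["contact_force"])
st=move_linear([0.5315,0.135,0.036],R,speed=0.03,stop_force=14); sleep(0.3)
s=sense();print(st,np.round(s["eef_pos"],4),np.round(s["contact_force"],1),s["t"])
E
```

```text
[-0.38609894 -0.04995023  0.31329473]
True [0.5306 0.1588 0.0355] [ 0.5  0.2 -0.1] 11.3083
```

```bash
python3 - <<'E'
from h import *
R=Rz(np.pi/2)
st=move_linear([0.5315,0.135,0.036],R,speed=0.02,stop_force=22); s=sense()
print(st,np.round(s["eef_pos"],4),np.round(s["contact_force"],1)); sleep(0.3)
print(np.round(sense()["eef_pos"],4))
move_linear([0.5315,0.19,0.036],R,speed=0.1)
move_linear([0.5315,0.19,0.14],R,speed=0.2)
# look at pin end from above: camera 0.081 ahead of TCP in tool x, tilt back 18 deg
for i,(yy) in enumerate((0.03,)):
    p=np.array([0.5315,yy-0.02,0.14])
    print(ik(p,R) is not None); reach(p,R); sleep(.3)
    s=sense(); d=snapshot("wrist"); cv2.imwrite(f"pics/pin{i}.png",d["frame"][:,:,::-1]); np.savez(f"pin{i}.npz",R=s["eef_rot"],p=s["eef_pos"])
    import h; h.D={"wrist":d}
    for l in("fixture","pin_hole"): print(l,w("wrist",l,snap=False))
print(sense()["t"])
E
```

```text
True [0.5303 0.1582 0.0356] [1.4 2.  1.1]
[0.5304 0.1582 0.0355]
True
fixture [([0.5305, 0.1106, 0.0026], 0.74), ([0.3879, 0.1507, -0.0028], 0.73)]
pin_hole [([0.5344, 0.038, 0.0452], 0.81)]
14.5833
```

View pics/pin0.png

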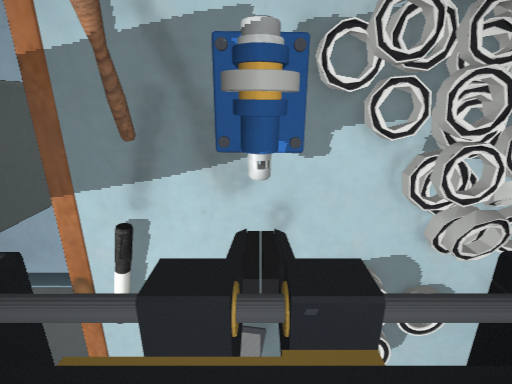

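The picture shows the pin out of the boss, spanning columns 248–271, with its hole at about (261,163). I'll look from closer to measure the roll.

```bash
python3 - <<'E'
from h import *
R=Rz(np.pi/2)
move_linear([0.5315,0.004,0.065],R,speed=0.1); sleep(.4)
s=sense(); d=snapshot("wrist"); np.savez("pin1.npz",R=s["eef_rot"],p=s["eef_pos"])
a=d["frame"][:,:,::-1]; cv2.imwrite("pics/pin1.png",a)
import h; h.D={"wrist":d}; print(w("wrist","pin_hole",snap=False),np.round(s["eef_pos"],4))
M=np.load("M.npy"); Rc=np.array(s["eef_rot"])@M[:3,:3]; c=s["eef_pos"]+np.array(s["eef_rot"])@M[:3,3]
v=Rc.T@(np.array([0.5315,0.038,0.055])-c); u=(int(CX+FOC*v[0]/v[2]),int(CY+FOC*v[1]/v[2])); print(u)
x0,y0=u[0]-50,u[1]-37; cv2.imwrite("pics/pin1c.png",cv2.resize(a[y0:y0+75,x0:x0+100],None,fx=8,fy=8,interpolation=cv2.INTER_NEAREST)); print(x0,y0)
E
```

```text
[([0.5355, 0.0421, 0.046], 0.7)] [0.5316 0.0041 0.0652]
(259, 185)
209 148
```

View pics/pin1c.png

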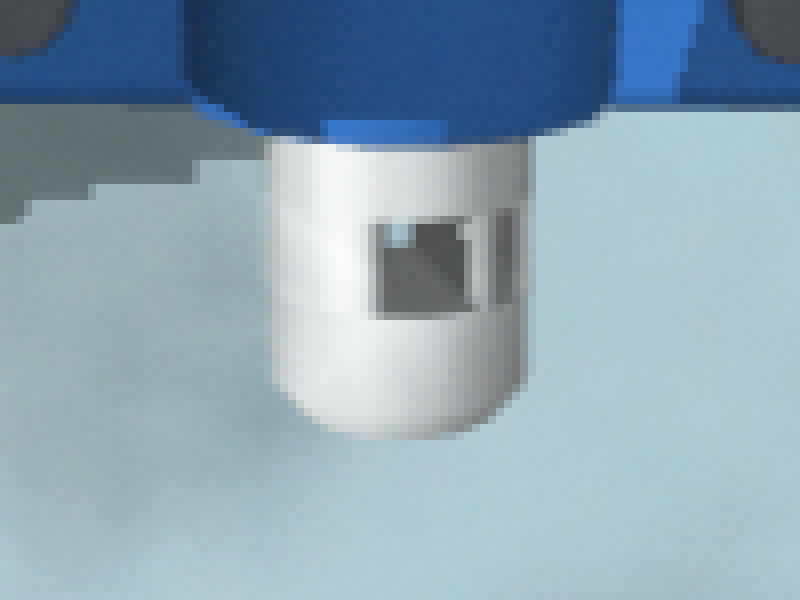

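The crop shows the hole mouth about 2.9 px right of the pin's centreline, so it leans towards world +x by about 0.17 rad. Bench light shows through on the left, which agrees with that. Next I'll compute the hole's position and take the cotter.

```bash
python3 - <<'E'
from h import *
M=np.load("M.npy"); f=np.load("pin1.npz"); p,R0=f["p"],f["R"]
g=lambda cx,cy,z: ray2plane([(209+cx/8-.5,148+cy/8-.5)],p,R0,M,z)[0]
l,r=g(271,340,.045),g(530,340,.045); print("pin",l[0],r[0],(l[0]+r[0])/2, r[0]-l[0])
a,b=g(372,269,.0548),g(472,269,.0548); print("mouth",a,b,(a[0]+b[0])/2,b[0]-a[0])
print("mouth y",g(420,220,.0548)[1],g(420,318,.0548)[1], "exit right edge x",g(415,235,.0352)[0]-3.6e-3, "boss end y",g(400,143,.060)[1])
move_linear([0.5315,0.004,0.2],Rz(np.pi/2),speed=0.25); ungrasp()
for yaw in(171.27,-8.73):
    R=Rz(np.radians(yaw)); q=ik([.4905,-.2298,.066],R); print(yaw,None if q is None else np.round(q,0))
    for t in(-.3,.2,.3):
        Rf=cv2.Rodrigues(np.array([0,t,0.]))[0]@Rz(np.radians(180 if yaw>0 else 0))
        q=ik(np.array([.5315,.038,.12]),Rf); print(t,None if q is None else np.round(q,0))
E
```

```text
pin 0.5209908303492526 0.5409316077817155 0.530961219065484 0.01994077743246281
mouth [0.52898383 0.04032919 0.0548    ] [0.53615511 0.040324   0.0548    ] 0.5325694724078593 0.007171274833258523
mouth y 0.043959452122632574 0.03664273806870351 exit right edge x 0.5284918459648135 boss end y 0.05077625558612306
171.27 [ 22.  35.  -2. 111.   2.  34. 100.]
-0.3 [ -9.  23.  -2. 125.  15.  16.  65.]
0.2 [ -3.  35.  -7. 101.   3.  56.  79.]
0.3 [-3. 38. -7. 96.  2. 63. 80.]
-8.73 [ -3.  39.  31. 112. -32.  38. -50.]
-0.3 [-34.  25.  28. 126. -32.  16. -70.]
0.2 [-31.  39.  32. 103. -24.  57. -77.]
0.3 [-30.  42.  32.  98. -24.  65. -77.]
```

```bash
python3 - <<'E'
from h import *
R=Rz(np.radians(171.27))
reach([.4905,-.2298,.15],R)
move_linear([.4905,-.2298,.066],R,speed=.08); 
close_gripper(40); sleep(.3); s=sense(); print(s["finger_gap"]*88,s["grasp_force"],np.round(s["eef_pos"],4),np.round(s["contact_force"],1))
move_linear([.4905,-.2298,.13],R,speed=.08); s=sense(); print(s["finger_gap"]*88,s["grasp_force"])
Rf=cv2.Rodrigues(np.array([0,.2,0.]))[0]@Rz(np.pi)
np.save("Rf.npy",Rf)
# tool frame tip nominal (0,0,.058). Put tip 15 mm above mouth along the hole axis
ax=-Rf[:,2]; H=np.array([.53096,.0403,.045])
p=H+ax*(.010+.015+.058); move_linear(s["eef_pos"]+np.array([0,0,.07]),R,speed=.2)
reach(p+np.array([0,0,.05]),Rf); move_linear(p,Rf,speed=.1); sleep(.4)
s=sense(); d=snapshot("wrist"); np.savez("ap.npz",R=s["eef_rot"],p=s["eef_pos"]); a=d["frame"][:,:,::-1]; cv2.imwrite("pics/ap.png",a)
print(s["t"],np.round(s["eef_pos"],4),p)
x0,y0=200,150
cv2.imwrite("pics/apc.png",cv2.resize(a[y0:y0+90,x0:x0+120],None,fx=6,fy=6,interpolation=cv2.INTER_NEAREST))
E
```

```text
3.8852366403413177 40.02183653301924 [ 0.4905 -0.2298  0.066 ] [ 0.3 -0.2 -0.5]
4.210164225437959 40.03978118147461
25.8583 [0.5476 0.0403 0.1266] [0.54744955 0.0403     0.12634553]
```

View pics/apc.png

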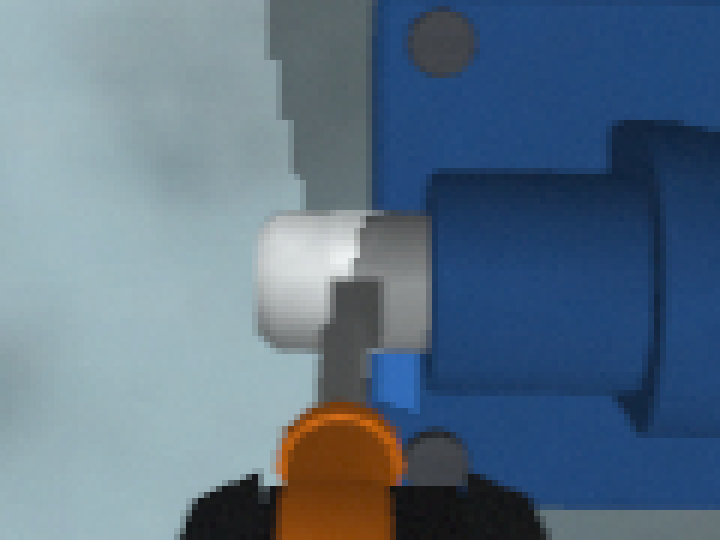

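The picture shows the collar at column 256 and the leg at 257, with the dark hole mouth just behind the leg at 259. The leg hides part of the hole, so I'll step 25 mm along −y and measure tip and hole in one frame.

```bash
python3 - <<'E'
from h import *
Rf=np.load("Rf.npy"); s=sense(); p=np.array(s["eef_pos"])
move_linear(p+[0,-.025,0],Rf,speed=.1); sleep(.4)
s=sense(); d=snapshot("wrist"); np.savez("ap2.npz",R=s["eef_rot"],p=s["eef_pos"]); a=d["frame"][:,:,::-1]; cv2.imwrite("pics/ap2.png",a)
print(np.round(s["eef_pos"],4))
x0,y0=235,165
cv2.imwrite("pics/ap2c.png",cv2.resize(a[y0:y0+60,x0:x0+80],None,fx=10,fy=10,interpolation=cv2.INTER_NEAREST))
E
```

```text
[0.5475 0.0156 0.1265]
```

View pics/ap2c.png

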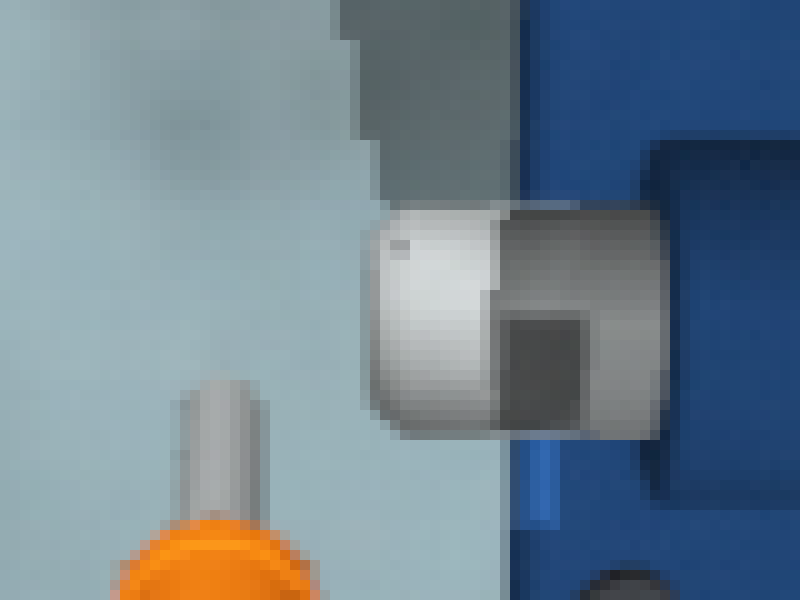

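The tip is at about (256.6,202.5 top) and the hole mouth is centred near (288.9,200.4). The tip therefore has to move +26.4 mm in y and 1 mm towards +x. The pin's roll is confirmed at about 0.2 rad.

```bash
python3 - <<'E'
from h import *
Rf=np.load("Rf.npy"); p0=np.load("ap2.npz")["p"]
P=p0+[0,.0264,0]-Rf[:,0]*.001; np.save("P.npy",P)
move_linear(P,Rf,speed=.08); sleep(.3)
s=sense(); f0=np.array(s["contact_force"]); print(np.round(f0,2))
st=move_linear(P+Rf[:,2]*.032,Rf,speed=.015,stop_force=5)
s=sense(); e=s["eef_pos"]-P
print(st,"tool disp mm",np.round(Rf.T@e*1e3,2),"F tool",np.round(Rf.T@(np.array(s["contact_force"])-f0),1),np.round(s["ft_torque"],2),s["t"])
E
```

```text
[ 0.2  -0.41 -1.25]
False tool disp mm [-4.700e-01  2.000e-02  3.168e+01] F tool [-3.1  0.8 -4.7] [ 0.07 -1.1   0.05] 29.825
```

```bash
python3 - <<'E'
from h import *
Rf=np.load("Rf.npy"); P=np.load("P.npy"); f0=np.array([.2,-.41,-1.25])
off=-Rf[:,0]*.0008
def rep(st):
    s=sense(); F=Rf.T@(np.array(s["contact_force"])-f0); print(st,np.round(Rf.T@(s["eef_pos"]-P)*1e3,2),np.round(F,1),round(s["finger_gap"]*88,1)); return F
for k in(.032,.036,.040,.043):
    st=move_linear(P+off+Rf[:,2]*k,Rf,speed=.012,stop_force=10); F=rep(st)
    if st or abs(F[2])>12: break
E
```

```text
False [-7.600e-01  2.000e-02  3.207e+01] [-1.9  1.1 -4.3] 4.2
False [-0.52 -0.11 36.59] [-4.6  0.2  1.1] 4.0
False [-3.700e-01  1.000e-02  4.063e+01] [-3.2  0.7  3.5] 4.2
False [-3.600e-01  1.000e-02  4.345e+01] [-2.3  0.3  2.3] 4.2
```

```bash
python3 - <<'E'
from h import *
Rf=np.load("Rf.npy"); P=np.load("P.npy"); f0=np.array([.2,-.41,-1.25])
off=-Rf[:,0]*.0008
st=move_linear(P+off+Rf[:,2]*.052,Rf,speed=.012,stop_force=10)
s=sense(); F=Rf.T@(np.array(s["contact_force"])-f0); print(st,np.round(Rf.T@(s["eef_pos"]-P)*1e3,2),np.round(F,1),np.round(s["ft_torque"],2),s["t"])
d=snapshot("wrist"); cv2.imwrite("pics/in.png",d["frame"][:,:,::-1][100:290,140:380].repeat(3,0).repeat(3,1))
d=snapshot("side"); cv2.imwrite("pics/ins.png",d["frame"][:,:,::-1])
E
```

```text
True [-6.700e-01 -3.000e-02  4.841e+01] [ 2.1  0.8 -8.3] [ 0.04  0.17 -0.01] 31.975
```

View pics/in.png

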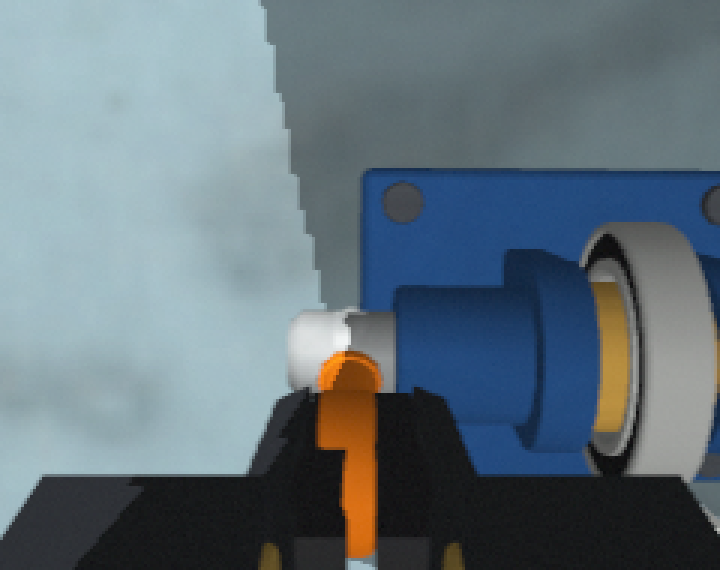

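The picture shows the collar at (350,370), right on the pin. I'll press a little harder to tell the seat from the arm riding over.

```bash
python3 - <<'E'
from h import *
Rf=np.load("Rf.npy"); P=np.load("P.npy"); f0=np.array([.2,-.41,-1.25])
s=sense(); b=np.array(s["eef_pos"])
def rep(st):
    s=sense(); F=Rf.T@(np.array(s["contact_force"])-f0); print(st,np.round(Rf.T@(s["eef_pos"]-P)*1e3,2),np.round(F,1))
rep(0)
st=move_linear(b+Rf[:,2]*.006,Rf,speed=.008,stop_force=9); rep(st); sleep(.2); rep(0)
d=snapshot("wrist")
import h; h.D={"wrist":d,"side":snapshot("side"),"scene":snapshot("scene")}
for c in h.D:
  for l in("clip_seat","pin_hole","clip_ring","spring_clip"): print(c,l,w(c,l,snap=False)[:1])
E
```

```text
0 [-0.64 -0.06 48.39] [ 2.7  0.7 -7.4]
True [-9.100e-01 -3.000e-02  4.867e+01] [  2.6   0.8 -10.2]
0 [-0.99 -0.07 48.63] [  2.8   1.5 -10.3]
wrist clip_seat [([0.5331, 0.0421, 0.0477], 0.95)]
wrist pin_hole [([0.5328, 0.0416, 0.0442], 0.63)]
wrist clip_ring [([0.5435, 0.0382, 0.0896], 0.57)]
wrist spring_clip [([0.5234, 0.0386, 0.0208], 0.61)]
side clip_seat [([0.526, 0.0406, 0.0406], 0.52)]
side pin_hole []
side clip_ring [([0.5428, 0.0344, 0.0876], 0.61)]
side spring_clip [([0.5247, 0.0411, 0.0227], 0.36)]
scene clip_seat [([0.5259, 0.0396, 0.0405], 0.54)]
scene pin_hole [([0.5298, 0.0401, 0.0485], 0.53)]
scene clip_ring [([0.5444, 0.0419, 0.0876], 0.4)]
scene spring_clip [([0.5249, 0.0414, 0.0276], 0.38)]
```

```bash
python3 - <<'E'
from h import *
Rf=np.load("Rf.npy"); P=np.load("P.npy"); f0=np.array([.2,-.41,-1.25])
def rep(st):
    s=sense(); F=Rf.T@(np.array(s["contact_force"])-f0); print(st,np.round(Rf.T@(s["eef_pos"]-P)*1e3,2),np.round(F,1),np.round(s["eef_pos"],4),s["grasp_force"])
close_gripper(3); sleep(.2); rep(0)
b=np.array(sense()["eef_pos"])
st=move_linear(b-Rf[:,2]*.005,Rf,speed=.01,stop_force=18); rep(st)
ungrasp(); sleep(.2); rep(0)
b=np.array(sense()["eef_pos"])
move_linear(b-Rf[:,2]*.05,Rf,speed=.08); sleep(.4)
s=sense();d=snapshot("wrist"); a=d["frame"][:,:,::-1]
cv2.imwrite("pics/rel.png",a[110:260,180:380].repeat(4,0).repeat(4,1))
import h; h.D={"wrist":d,"side":snapshot("side"),"scene":snapshot("scene")}
for c in h.D:
  for l in("clip_seat","pin_hole","clip_ring","spring_clip"): print(c,l,w(c,l,snap=False)[:1])
print(s["t"])
E
```

```text
0 [-1.340e+00 -4.000e-02  4.878e+01] [ 0.9 -0.2 -6.5] [0.5401 0.042  0.0783] 9.43229259137297
False [-1.07 -0.09 44.13] [0.1 0.1 2.8] [0.5408 0.0419 0.0829] 4.289414866359493
0 [-1.350e+00 -4.000e-02  4.377e+01] [-0.2  0.9 -1.6] [0.5411 0.042  0.0832] 0.0
wrist clip_seat [([0.5332, 0.0429, 0.0463], 0.85)]
wrist pin_hole [([0.5357, 0.0402, 0.0446], 0.61)]
wrist clip_ring [([0.5458, 0.0397, 0.0902], 0.6)]
wrist spring_clip [([0.5226, 0.0387, 0.0278], 0.7)]
side clip_seat [([0.5261, 0.041, 0.0434], 0.65)]
side pin_hole []
side clip_ring [([0.548, 0.0358, 0.0887], 0.53)]
side spring_clip [([0.5212, 0.0376, 0.0215], 0.67)]
scene clip_seat [([0.5259, 0.04, 0.0434], 0.6)]
scene pin_hole [([0.5323, 0.0398, 0.0487], 0.57)]
scene clip_ring [([0.5461, 0.0418, 0.0901], 0.52)]
scene spring_clip [([0.4596, -0.4291, -0.0003], 0.65)]
37.1917
```

View pics/rel.png

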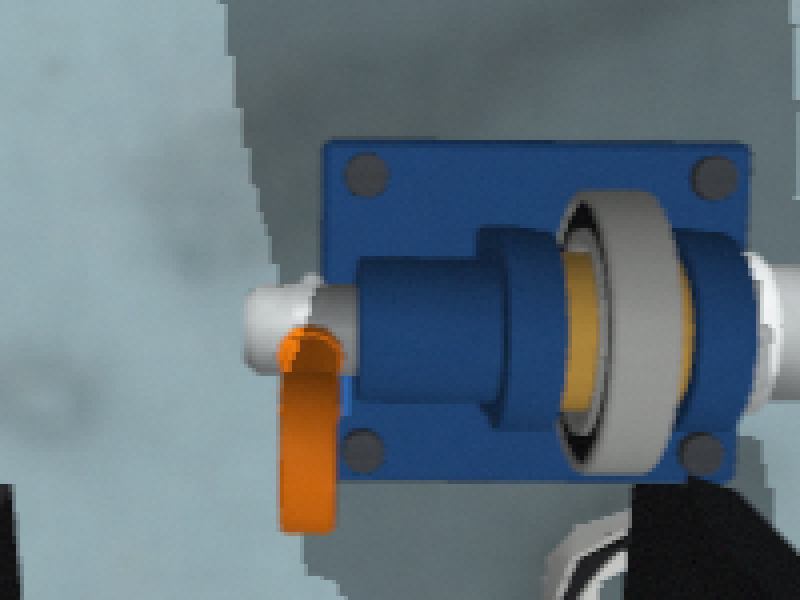

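The picture shows the cotter standing in the pin with its collar at (310,350). The networks suggest it rose 1–2 mm when the fingers slid off, so I'll press gently on the ring's top with shut fingers.

```bash
python3 - <<'E'
from h import *
Rf=np.load("Rf.npy"); P=np.load("P.npy")
close_gripper(20); sleep(.2)
f0=np.array(sense()["contact_force"]); b=np.array(sense()["eef_pos"])
def rep(st):
    s=sense(); F=Rf.T@(np.array(s["contact_force"])-f0); print(st,np.round(Rf.T@(s["eef_pos"]-P)*1e3,2),np.round(F,1))
move_linear(P+Rf[:,2]*.012-Rf[:,0]*.001,Rf,speed=.08); rep(0)
for F in(3,8,8):
    st=move_linear(P+Rf[:,2]*.032-Rf[:,0]*.001,Rf,speed=.01,stop_force=F); rep(st)
move_linear(P-Rf[:,2]*.006,Rf,speed=.08); sleep(.3)
s=sense();d=snapshot("wrist"); cv2.imwrite("pics/rel2.png",d["frame"][:,:,::-1][110:260,180:380].repeat(4,0).repeat(4,1))
import h; h.D={"wrist":d,"side":snapshot("side"),"scene":snapshot("scene")}
for c in h.D:
  for l in("clip_seat","pin_hole","clip_ring"): print(c,l,w(c,l,snap=False)[:1])
print(s["t"])
E
```

```text
0 [-0.59 -0.06 12.6 ] [-0.   0.2  0.4]
True [-1.48  0.05 23.31] [ 0.8  1.1 -4. ]
True [-3.09  0.21 23.88] [ 0.1  1.3 -6.2]
True [-4.92  0.35 24.27] [ 0.1  1.3 -7.2]
wrist clip_seat [([0.5333, 0.0417, 0.0472], 0.92)]
wrist pin_hole [([0.535, 0.0422, 0.0436], 0.9)]
wrist clip_ring [([0.5491, 0.0376, 0.0914], 0.84)]
side clip_seat [([0.5257, 0.038, 0.0427], 0.6)]
side pin_hole []
side clip_ring [([0.5465, 0.038, 0.0845], 0.52)]
scene clip_seat [([0.526, 0.0383, 0.0464], 0.61)]
scene pin_hole [([0.5353, 0.0397, 0.0486], 0.39)]
scene clip_ring [([0.4888, -0.2309, -0.0069], 0.73)]
42.6333
```

View pics/rel2.png

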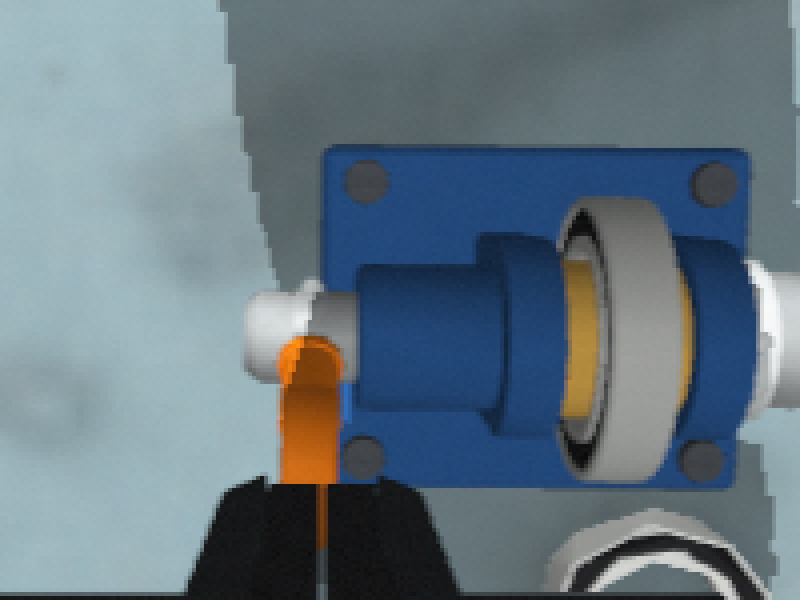

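The collar's position against the pin hasn't changed, and the ring top was met at its home height, so the cotter is seated. Before handing in I'll check that the pin's head is still home.

```bash
python3 - <<'E'
from h import *
M=np.load("M.npy"); s=sense(); a=snapshot("wrist")["frame"]
r=110+335//4
print([(c,a[r,c].tolist()) for c in range(364,400,2)])
for c in range(370,396,4): print(c,np.round(ray2plane([(c,r)],s["eef_pos"],s["eef_rot"],M,.060)[0],4))
print("pin end",ray2plane([(180+245/4,r)],s["eef_pos"],s["eef_rot"],M,.045)[0])
E
```

```text
[(364, [33, 68, 115]), (366, [34, 68, 115]), (368, [52, 81, 122]), (370, [170, 173, 174]), (372, [224, 226, 227]), (374, [240, 243, 242]), (376, [204, 209, 210]), (378, [201, 207, 206]), (380, [200, 205, 206]), (382, [202, 207, 209]), (384, [204, 209, 210]), (386, [203, 207, 207]), (388, [164, 183, 192]), (390, [157, 179, 189]), (392, [159, 182, 190]), (394, [157, 180, 188]), (396, [155, 182, 189]), (398, [156, 181, 189])]
370 [0.5278 0.1326 0.06  ]
374 [0.5278 0.1359 0.06  ]
378 [0.5278 0.1392 0.06  ]
382 [0.5278 0.1425 0.06  ]
386 [0.5278 0.1458 0.06  ]
390 [0.5278 0.1491 0.06  ]
394 [0.5278 0.1524 0.06  ]
pin end [0.52958667 0.02574002 0.045     ]
```

```bash
python3 - <<'E'
from h import *
s=sense(); move_linear(np.array(s["eef_pos"])+[0,0,.08],None,speed=.15); sleep(.5)
print(sense()["t"]); print(job_done())
E
```

```text
44.4667
the job is handed in; nothing more can be done
None
```

I pushed the pin home, inserted the cotter with a 0.2 rad lean until the collar sat on the pin, and handed the job in at 44.5 s. I saw no verdict, and the arm's snap under the pin is inferred from the collar seating and the ring's height because I never saw it directly.

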